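# Swing the pH electrode over the rinse beaker and lower it

## Robot

A 6-joint arm with a two-finger parallel gripper is mounted at the origin on the work surface. World frame = base frame: x ahead of the robot, y to its left, z up, the work surface at z = 0. Lengths are in m, angles in rad, forces in N, time in s.
With the tool pointing down it reaches from about 0.35 to 0.775 m from the base axis. Payload 7.3 kg.
Tool frame: the origin (TCP) lies at the very end of the fingers, on their centre line; the grasp point (between the pads) lies grip_point_offset behind it (grip_point_offset is the distance from the TCP to the grasp point, in m); z points along the fingers, y is the direction in which the jaws open and shut (so a half turn about z gives the same grasp; the last joint's range is limited). The gripper opens to 92 mm and grips with 3 to 60 N. Pads are 19 mm wide; open, the fingers measure 130 mm over their backs; the gripper's body (75 mm by 190 mm) begins 47 mm behind the grasp point.
Start: joints at [-1.29, 0.342, 1.524, -0, 1.275, -0.146], TCP at [0.217, -0.478, 0.227] pointing down, gripper open.
Joint ranges: [-2.53, 2.53], [-0.77, 2.02], [0.04, 2.7], [-1, 4.14], [0.28, 2.66], [-3.11, 3.11]. Speed limits (rad/s): [2.57, 2.57, 3.14, 3.14, 3.14, 3.14].

## Interface

Orientations are given as [roll, pitch, yaw] about the fixed x, y, z axes, in that order (R = Rz(yaw) Ry(pitch) Rx(roll)).
In Python, from cell import * gives the robot as it stands.
- The arm moves only by the shell command python3 -m inch 'ROWS' [OPENING] [FORCE]. ROWS is JSON, a list that holds one entry, the list of rows, each a list of 4 numbers: the shift along the tool's x, y, z in mm, then the turn about the tool's z in rad. In form: [[[x, y, z, roll], ...]]. A call has 1 to 10 rows; each row shifts and turns the commanded pose from where the row before left it, along the tool's axes as they then stand; what a row does not reach is not made up. A row lasts 1/8 s, in which the tool goes at most 62.5 mm and 10.7 degrees, less where a joint would pass 70% of its speed; a pose out of reach is approached as far as the arm can. A call with a gripper value outside its range is refused whole. OPENING is the closure, from -1 (fully open) to 1 (shut), set as the call begins (- or left out, the last holds). The fingers move at their own pace and stop on an object; FORCE is the grip in N (left out, the last holds). Time passes only in rows, so rows that do not move let the fingers close. It gives the time, the measured TCP pose, the force and the opening at its end, in the units of the state.
- observe(): the state, without advancing time (a new reading comes with each control period).
- read_camera(name): name is "side" or "top" or "wrist"; returns a dict with "img" (480x640x3 uint8, blue, green, red), "fx", "fy", "cx", "cy" (pixels), "k1" (the pictures are not rectified: a ray, as slopes to the right and down, at radius r is drawn at 1 + k1 r^2 times it, then the intrinsics apply), "eye" and "rotation" of the camera in the world; the wrist camera has in their place "T_tool_cam" (4x4, takes a point from camera to tool coordinates, whose origin is the TCP and whose axes are the flange's). Camera axes: x right, y down, z forward; pixel columns grow to the right and rows downward; lengths in m; the calibration is good to about 2 mm. A picture is of the moment at which its call begins: read the wrist's pose just before it. There is no depth.
- hand_in(): hands the job in, once; it reports no verdict.
Trained networks look in the newest picture that a camera, given by its name, has taken for a name from the list of things; names that differ only in an ending like _2 or _b are one class to them, and where a whole thing is asked for, a point or a joint stands for the part that bears it (a point fixed in the world has none). Each returns a list of dicts, best first, with "conf" (0 to 1); they miss things now and then, are a little off and sometimes report something else, mostly with a low value. They report only what shows in the picture. A call takes as long as a camera call. They do not tell look-alikes from the thing itself.
- boxes_of(camera, label): "at" ([row, column] in pixels, amid what is visible of it).
- place_of(camera, label): "at" ([row, column] in pixels: a listed point, or the origin of a listed thing).
The state is a dict: "time": time; "qpos": joint angles; "qvel": joint speeds; "joint_efforts": joint torques, N m; "tool_pos": TCP position; "tool_rot": TCP orientation; "contact_force": force on the tool from outside, world axes, zero at the start; "torque": the same for the moment, N m; "opening": finger opening in m.
Only numpy, scipy, OpenCV 4.12 (cv2) and the standard library are available. Lean on these libraries where they do the work, as an engineer would, in place of code of your own. Each camera call takes 0.05 s, during which the arm holds its last target. There are 200 camera calls.

## Task

The pH electrode has to be rinsed. Push its raised swing arm round with one finger until the electrode hangs over the middle of the wide empty rinse beaker standing on the bench (not the narrow beaker on the stirrer), then press the arm down with a fingertip until its sleeve sits fully down on the stop collar, with the electrode inside the beaker and well clear of its wall, and take the hand away. Only push: do not lift the arm, do not let the electrode knock against a beaker, and leave the beakers and bottles standing where they are.

Things in the scene. Friction and masses are not known exactly. Their poses are not given: they have to be found in the camera images.
- stand: electrode stand, fixed: a grey weighted disc 150 mm across, 22 mm high, with a vertical steel rod 12 mm thick and 352 mm high in its middle. Origin on the rod's axis at the bench top, z up. A stop collar (30 mm across) is clamped on the rod with its top 130 mm above the bench. The swing arm turns about this rod
- swing_arm (a joint): angle of the horizontal swing arm about the rod (rad): 0 when the arm points along the stand's -x axis, growing counter-clockwise seen from above, limits -1.5 to 1.5; starts between -0.3 and 0.3. Light friction (0.22 N m, about 2 N at mid-bar); it stays where it is left
- carriage (a joint): how far the arm with its black sleeve (34 mm across) has been slid down the rod (m): starts raised at 0 to 0.01, is 0.085 when the sleeve sits on the stop collar, a firm stop. It stays at any height by friction; a downward push of about 5 to 6 N on the arm moves it. It could also be lifted to -0.03, which is not wanted
- pivot (a point): point on the rod axis at the level of the arm's top face, 276 mm above the bench when carriage is 0. The arm carries the probes 220 mm from this axis, in a grey holder block 58 mm long and 34 mm wide, with a small thumbscrew on one side, that starts 180 mm from the axis
- bar_middle (a point): point in the middle of the top face of the arm's aluminium bar, 125 mm from the rod axis; moves with the arm. The bar is 16 mm wide and 16 mm high, and free to be pushed from either side or pressed from above between 25 and 175 mm from the rod axis
- probes: the probes under the arm's end. Origin at the lower end of the pH electrode, 121 mm below the bar's top face (155 mm above the bench when carriage is 0, 70 mm when fully down), 220 mm from the rod axis. The electrode: glass shaft 12 mm thick, black head 22 mm across up to 36 mm above the bar. 22 mm nearer the rod hangs a 5 mm temperature probe. x axis: along the arm to the rod; z up
- rinse_beaker: the rinse beaker: the wide, empty glass beaker standing straight on the bench, loose, 90 mm across, 125 mm high, wall 3 mm. Origin at the centre of its underside, z up. Its centre stands about 220 mm (within 8 mm) from the rod axis, on one side or the other of the arm's start, so the electrode can be swung over it
- stirrer: magnetic stirrer, fixed: a low white box 130 by 130 mm, 38 mm high. Origin at the centre of its underside. It stands on the other side of the arm's start from the rinse beaker
- sample_beaker: the sample beaker, loose on the stirrer, not to be moved: the narrow glass beaker, 70 mm across, 95 mm high, its rim 133 mm above the bench. Origin at the centre of its underside
- wash_bottle: wash bottle, loose, not to be moved: 72 mm across, spout up to 187 mm high, reaching 75 mm to its -x side. Origin at the centre of its underside
- reagent_bottle: amber reagent bottle, loose, not to be moved: 70 mm across, about 145 mm high. Origin at the centre of its underside
Not all that is in view belongs to the job. What is shaped like the rinse_beaker but blue or green is not meant.

How it is judged:
By the outcome, as a careful person would: the job done as asked, in the order asked, and still so for the second after the job is handed in, with the robot touching nothing.
It also fails if it takes over 45 s, if anything falls off the work surface, if the arm or the gripper's body presses on something with over 40 N, if the wrist force passes 120 N, or if a joint passes its speed limit or range.

## Working session

There is one attempt and no reset: what is moved stays moved. The work goes in short steps, Python scripts to look and compute and a shell command to move; the robot and the scene stay as the last step left them, time stands still between calls to the robot, and variables do not carry over. Pictures are saved under pics/ and viewed, about 8 in all and at most 12, crops included, and the job is handed in when it is done.

```bash
mkdir -p pics; cat > h.py <<'E'
from cell import *
import numpy as np, cv2
def pix2ray(c,at):
    K=np.array([[c['fx'],0,c['cx']],[0,c['fy'],c['cy']],[0,0,1.]])
    p=cv2.undistortPoints(np.array([[[at[1],at[0]]]],float),K,np.array([c['k1'],0,0,0,0.]))[0,0]
    d=np.array(c['rotation'])@np.array([p[0],p[1],1.]); return np.array(c['eye']),d/np.linalg.norm(d)
def atz(c,at,z):
    e,d=pix2ray(c,at); return e+d*(z-e[2])/d[2]
def proj(c,P):
    q=np.array(c['rotation']).T@(np.array(P)-np.array(c['eye'])); s=q[:2]/q[2]; s=s*(1+c['k1']*(s@s))
    return [c['cy']+c['fy']*s[1],c['cx']+c['fx']*s[0]]
def tri(c1,a1,c2,a2):
    e1,d1=pix2ray(c1,a1);e2,d2=pix2ray(c2,a2)
    t=np.linalg.lstsq(np.c_[d1,-d2],e2-e1,rcond=None)[0]
    p,q=e1+t[0]*d1,e2+t[1]*d2
    return (p+q)/2,np.linalg.norm(p-q)
E
cat > look.py <<'E'
from h import *
np.set_printoptions(precision=4,suppress=True)
C={n:read_camera(n) for n in('top','side')}
for n in C: cv2.imwrite(f'pics/{n}1.png',C[n]['img']); print(n,np.array(C[n]['eye']))
for l in ['stand','pivot','bar_middle','probes','rinse_beaker','stirrer','sample_beaker','wash_bottle','reagent_bottle']:
    r={n:place_of(n,l) for n in C}
    for n in C: print(l,n,[(np.round(d['at']).tolist(),round(d['conf'],2)) for d in r[n][:3]])
    z={'stand':0,'pivot':.271,'bar_middle':.271,'probes':.15,'sample_beaker':.038}.get(l,0)
    for n in C:
        for d in r[n][:3]: print('   ',n,atz(C[n],d['at'],z))
    if r['top'] and r['side']: print('   tri',*tri(C['top'],r['top'][0]['at'],C['side'],r['side'][0]['at']))
o=observe();print(o['time'],o['tool_pos'],o['tool_rot'],o['opening'],o['contact_force'])
E
python3 look.py
```

```text
top [ 0.3996 -0.0014  1.2631]
side [-0.0574  0.6227  0.7373]
stand top [([180.0, 322.0], 0.56)]
stand side [([294.0, 267.0], 0.82), ([363.0, 279.0], 0.17)]Traceback (most recent call last):
  File "look.py", line 10, in <module>
    for d in r[n][:3]: print('   ',n,atz(C[n],d['at'],z))
                                     ~~~^^^^^^^^^^^^^^^^
  File "h.py", line 8, in atz
    e,d=pix2ray(c,at); return e+d*(z-e[2])/d[2]
                                           ~^^^
IndexError: invalid index to scalar variable.
```

```bash
python3 -c "
from h import *
c=read_camera('top');print(c['rotation'],c['k1'],c['fx']);print(read_camera('side')['rotation'],read_camera('wrist')['T_tool_cam'])"
```

```text
[-3.0288256   0.01988605 -1.58569859] 0.0010850733388797975 586.5604445268295
[-2.15244722  0.01603784 -2.40248016] [[-3.62104254e-04 -9.56769349e-01 -2.90847523e-01  8.00229833e-02]
 [ 9.99999920e-01 -2.96425742e-04 -2.69877358e-04  1.10059477e-04]
 [ 1.71995692e-04 -2.90847598e-01  9.56769379e-01 -1.57298467e-01]
 [ 0.00000000e+00  0.00000000e+00  0.00000000e+00  1.00000000e+00]]
```

View pics/top1.png

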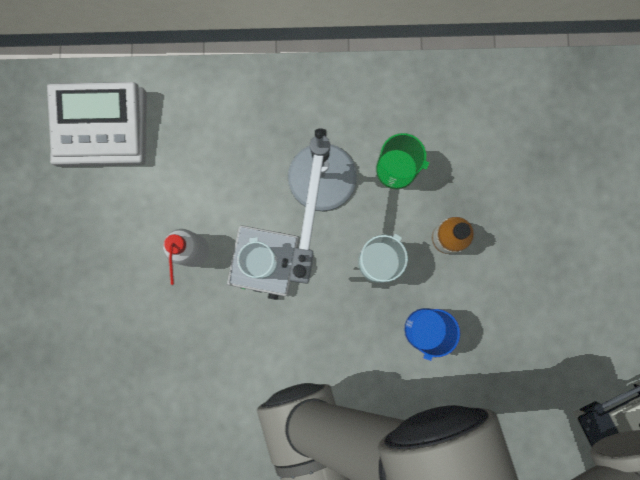

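View pics/side1.png

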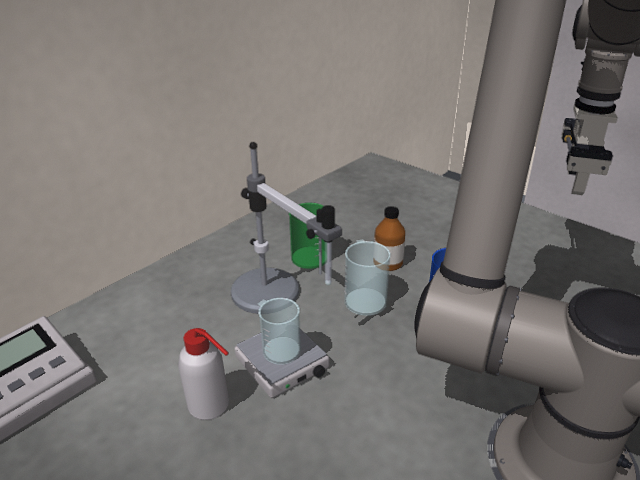

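The top view shows the rod at about (row 178, col 322) with the arm pointing down the picture to its end at (262, 302). The clear rinse beaker is at (259, 383), the stirrer with the sample beaker is at (262, 262), and the green and blue beakers are decoys. "rotation" is given as rpy, so I'll fix the helper.

```bash
sed -i "s/np.array(c\['rotation'\])/Rm(c)/g" h.py; cat >> h.py <<'E'
from scipy.spatial.transform import Rotation as Ro
def Rm(c): return Ro.from_euler('xyz',c['rotation']).as_matrix()
E
sed -i "s/1.png/2.png/" look.py; python3 look.py
```

```text
top [ 0.3996 -0.0014  1.2631]
side [-0.0574  0.6227  0.7373]
stand top [([177.0, 322.0], 0.91)]
stand side [([291.0, 266.0], 0.6)]
    top [0.6578 0.0122 0.    ]
    side [0.6613 0.0097 0.    ]
   tri [0.6574 0.0125 0.0036] 0.0008889907749592984
pivot top [([145.0, 319.0], 0.76)]
pivot side [([181.0, 255.0], 0.59), ([287.0, 330.0], 0.55)]
    top [0.659  0.0152 0.271 ]
    side [0.6613 0.0128 0.271 ]
    side [0.336  0.1691 0.271 ]
   tri [0.6586 0.0151 0.2728] 3.679235362620364e-05
bar_middle top [([213.0, 304.0], 0.66)]
bar_middle side [([202.0, 293.0], 0.75)]
    top [0.5407 0.0415 0.271 ]
    side [0.5481 0.0243 0.271 ]
   tri [0.537  0.0392 0.2816] 0.005601579303150682
probes top [([266.0, 260.0], 0.72), ([273.0, 299.0], 0.69)]
probes side [([285.0, 331.0], 0.67)]
    top [0.4575 0.1313 0.15  ]
    top [0.444  0.0574 0.15  ]
    side [0.4406 0.046  0.15  ]
   tri [0.4294 0.1069 0.1968] 0.06323007755021992
rinse_beaker top [([169.0, 398.0], 0.91), ([261.0, 377.0], 0.77), ([330.0, 428.0], 0.77)]
rinse_beaker side [([299.0, 366.0], 0.69), ([260.0, 310.0], 0.62)]
    top [ 0.6727 -0
[... 573 characters left out ...]
353.0, 282.0], 0.59)]
    top [0.4738 0.1471 0.038 ]
    side [0.4694 0.146  0.038 ]
   tri [0.4724 0.146  0.0364] 0.003989302460220284
wash_bottle top [([254.0, 191.0], 0.87)]
wash_bottle side [([402.0, 208.0], 0.88)]
    top [0.4947 0.2993 0.    ]
    side [0.5101 0.2904 0.    ]
   tri [0.495  0.2968 0.0172] 0.004411959405860296
reagent_bottle top [([238.0, 446.0], 0.63), ([271.0, 303.0], 0.29)]
reagent_bottle side [([264.0, 387.0], 0.95)]
    top [ 0.5209 -0.2508  0.    ]
    top [0.4537 0.0573 0.    ]
    side [ 0.52   -0.2485  0.    ]
   tri [ 0.5213 -0.251  -0.002 ] 0.0005849345925964948
1.35 [ 0.2174 -0.4779  0.2267] [3.1415 0.     0.4268] 0.09160255987251656 [-0.4415  0.2043 -1.0265]
```

```bash
cat > ov.py <<'E'
from h import *
import sys
def ring(im,c,ctr,r,z,col,f,o):
    t=np.linspace(0,2*np.pi,73)
    P=[proj(c,[ctr[0]+r*np.cos(a),ctr[1]+r*np.sin(a),z]) for a in t]
    cv2.polylines(im,[np.array([[(p[1]-o[0])*f,(p[0]-o[1])*f] for p in P],np.int32)],True,col,1)
def panel(n,o,w,h,f,rod,bk,th,car):
    c=read_camera(n); im=cv2.resize(c['img'][o[1]:o[1]+h,o[0]:o[0]+w],None,fx=f,fy=f,interpolation=cv2.INTER_CUBIC)
    ring(im,c,bk,.045,.125,(0,0,255),f,o); ring(im,c,bk,.045,0,(0,0,255),f,o)
    ring(im,c,rod,.075,.022,(255,0,255),f,o); ring(im,c,rod,.006,.352,(255,0,255),f,o)
    u=np.array([-np.cos(th),-np.sin(th)]); v=np.array([-u[1],u[0]]); z=.276-car
    for s in(-.008,.008):
        L=[proj(c,[*(rod+u*d+v*s),z]) for d in(.02,.18)]
        cv2.line(im,*[tuple(int(round(x)) for x in ((p[1]-o[0])*f,(p[0]-o[1])*f)) for p in L],(0,255,255),1)
    ring(im,c,rod+u*.22,.011,z+.036,(0,255,0),f,o); ring(im,c,rod+u*.22,.006,z-.121,(0,255,0),f,o)
    return im
E
python3 - <<'E'
from ov import *
a=panel('top',(240,120),190,180,3,np.array([.659,.0125]),np.array([.4755,-.108]),-.23,.004)
b=panel('side',(220,130),190,180,3,np.array([.659,.0125]),np.array([.4755,-.108]),-.23,.004)
cv2.imwrite('pics/ovt.png',a);cv2.imwrite('pics/ovs.png',b)
E
```

```text
(no output)
```

View pics/ovt.png

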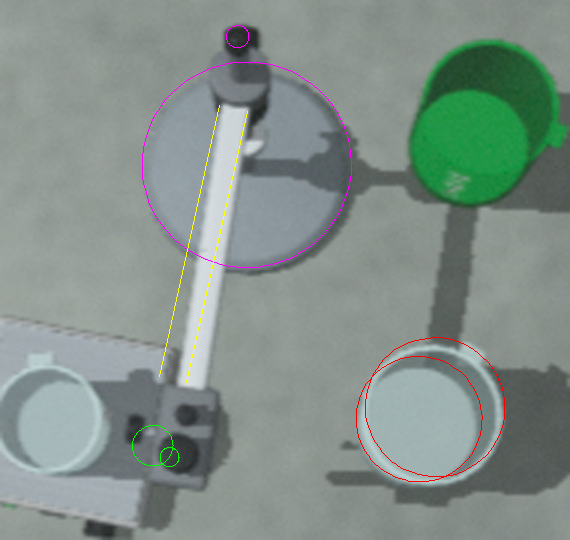

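View pics/ovs.png

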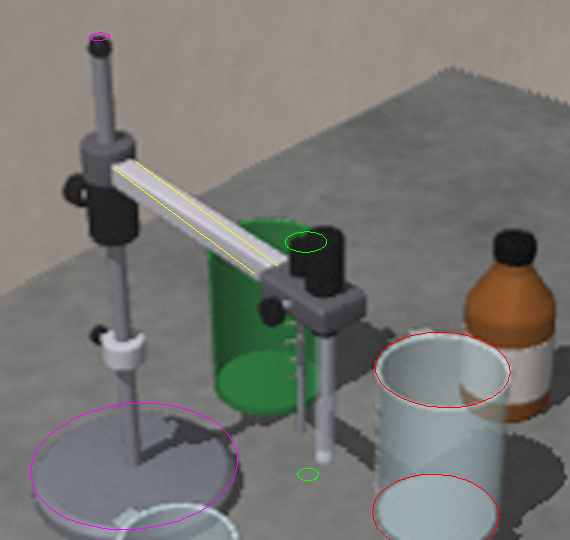

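```bash
python3 -m inch '[[[0,0,-30,-0.181],[0,0,-30,-0.181],[0,0,-30,-0.181],[0,0,-30,-0.181],[0,0,-30,-0.181],[0,0,-30,-0.181],[0,0,0,-0.181],[0,0,0,-0.181],[0,0,0,-0.181],[0,0,0,-0.181]]]' 1 10; python3 -m inch '[[[0,0,0,-0.181],[0,0,0,-0.181],[0,0,0,-0.181],[0,0,0,-0.181],[0,0,0,-0.181],[0,0,0,0]]]'
```

```text
time: 2.7
tool_pos: [0.2173, -0.4779, 0.4067]
tool_rot: [-3.142, 0.0, 2.243]
contact_force: [-1.1, -0.3, -0.2]
opening: 0.0009
time: 3.45
tool_pos: [0.2174, -0.4779, 0.4067]
tool_rot: [-3.142, 0.0, 3.14]
contact_force: [0.7, -0.0, -0.8]
opening: 0.0006
```

```bash
python3 -m inch '[[[-26,47,0,0],[-26,47,0,0],[-26,47,0,0],[-26,47,0,0],[-26,47,0,0],[-26,47,0,0],[-26,47,0,0],[-26,47,0,0],[-26,47,0,0],[-26,47,0,0]]]'; python3 -m inch '[[[-28,47,0,0],[-28,51,0,0],[0,0,0,0],[0,0,0,0]]]'
python3 - <<'E'
from h import *
c=read_camera('side');cv2.imwrite('pics/s3.png',c['img'][60:400,150:510])
print(observe()['tool_pos'])
E
```

```text
time: 4.7
tool_pos: [0.4779, -0.0061, 0.4069]
tool_rot: [-3.141, 0.001, 3.137]
contact_force: [1.1, -0.3, -0.3]
opening: 0.0005
time: 5.2
tool_pos: [0.5331, 0.09, 0.4065]
tool_rot: [-3.141, -0.001, 3.14]
contact_force: [-1.6, -0.3, 0.3]
opening: 0.0006
[0.53293209 0.08946119 0.40681804]
```

View pics/s3.png

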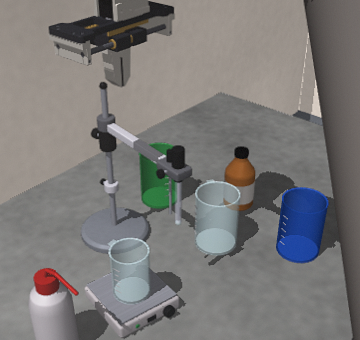

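The side view shows the closed fingers above and beside the bar, with the body's long side along y and clear of the rod. Next I lower to mid-bar height, then approach.

```bash
python3 -m inch '[[[0,0,40,0],[0,0,40,0],[0,0,40,0],[0,0,25,0],[0,0,0,0],[0,0,0,0]]]'; python3 -m inch '[[[0,-7,0,0],[0,-7,0,0],[0,-7,0,0],[0,-5,0,0],[0,0,0,0]]]'
```

```text
time: 6.0
tool_pos: [0.5338, 0.0894, 0.2634]
tool_rot: [-3.142, 0.003, 3.14]
contact_force: [-0.4, 0.1, -0.8]
opening: 0.0002
time: 6.62
tool_pos: [0.5333, 0.0637, 0.2617]
tool_rot: [-3.142, -0.0, 3.141]
contact_force: [0.1, 0.2, 0.2]
opening: 0.0008
```

```bash
python3 - <<'E'
from ov import *
print(observe()['contact_force'],observe()['tool_pos'])
a=panel('side',(200,110),200,180,2,np.array([.659,.011]),np.array([.4738,-.108]),-.165,.004)
b=panel('top',(220,120),200,180,2,np.array([.659,.011]),np.array([.4738,-.108]),-.165,.004)
cv2.imwrite('pics/c4.png',np.hstack([a,b]))
E
```

```text
[0.05492118 0.20986501 0.19742701] [0.53326656 0.06373961 0.26169914]
```

View pics/c4.png

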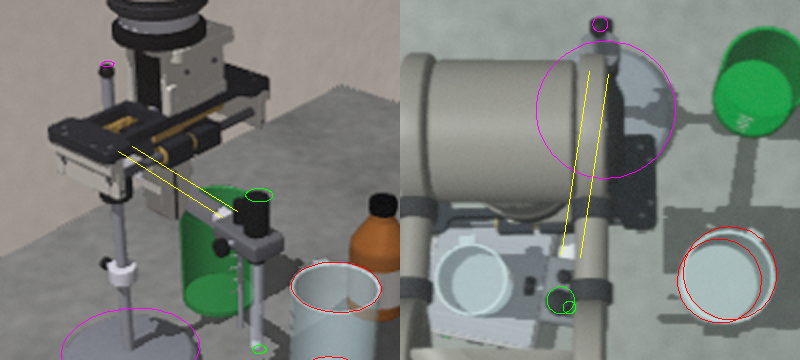

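The overlay fits the beaker (rim at about (265, 727) in the right panel) and the arm. The fingers are in front of the bar on its +y side. Pushing now.

```bash
python3 -m inch '[[[0,-6,0,0],[0,-6,0,0],[0,-6,0,0],[0,-6,0,0],[0,-6,0,0],[0,-6,0,0],[0,-6,0,0],[0,-6,0,0],[0,-6,0,0],[0,-6,0,0]]]';python3 -m inch '[[[0,-5,0,0],[0,-5,0,0],[0,-4,0,0],[0,-3,0,0],[0,0,0,0]]]'
cat > arm.py <<'E'
from ov import *
from scipy.optimize import least_squares
rod=np.array([.659,.0115])
C={n:read_camera(n) for n in('side','top')}; ob=[]
for n in C:
    for l in('probes','bar_middle'):
        r=place_of(n,l)
        for d in r[:2]: print(n,l,np.round(d['at'],1),round(d['conf'],2)); ob.append((n,l,d['at']))
def pt(l,th,car):
    u=np.array([-np.cos(th),-np.sin(th)]); return [*(rod+u*(.22 if l=='probes' else .125)),(.155 if l=='probes' else .276)-car]
def f(p): return np.concatenate([np.array(proj(C[n],pt(l,p[0],p[1]*.1)))-a for n,l,a in ob])
s=least_squares(f,[.4,.04],loss='soft_l1'); print('theta,car',s.x*[1,.1],'res',np.round(s.fun,1)); 
o=observe();print(o['time'],o['tool_pos'],o['contact_force'])
E
python3 arm.py
```

```text
time: 7.98
tool_pos: [0.5337, 0.0037, 0.2618]
tool_rot: [-3.141, 0.001, -3.141]
contact_force: [1.4, 1.4, 1.3]
opening: 0.0002
time: 8.6
tool_pos: [0.5332, -0.0132, 0.2617]
tool_rot: [-3.141, -0.0, 3.142]
contact_force: [1.4, 0.6, 1.7]
opening: 0.0002
side probes [252.3 364.6] 0.98
side bar_middle [189.7 316.8] 0.74
top bar_middle [238.8 446.6] 0.62
theta,car [0.41525959 0.00476329] res [ -0.1   1.1   0.2   1.5 -28.8 -95.3]
8.9 [ 0.5331044  -0.01293811  0.26162253] [0.78581283 0.86945683 1.31433929]
```

```bash
python3 -m inch '[[[0,-4,0,0],[0,-4,0,0],[0,-4,0,0],[0,-4,0,0],[0,-3,0,0],[0,-2,0,0],[0,-1,0,0],[0,0,0,0]]]'
python3 arm.py;python3 - <<'E'
from ov import *
a=panel('side',(280,100),160,240,2.5,np.array([.659,.0115]),np.array([.4738,-.108]),.555,.005)
b=panel('top',(300,120),160,240,2.5,np.array([.659,.0115]),np.array([.4738,-.108]),.555,.005)
cv2.imwrite('pics/c5.png',np.hstack([a,b]))
E
```

```text
time: 9.9
tool_pos: [0.5332, -0.0349, 0.2617]
tool_rot: [-3.141, -0.0, -3.141]
contact_force: [1.1, 1.5, 1.0]
opening: 0.0006
side probes [246.4 370.1] 0.73
side bar_middle [185.  318.2] 0.75
theta,car [ 0.46505175 -0.00220073] res [-0.2 -3.1  0.1  1.1]
10.2 [ 0.53323439 -0.03486388  0.26170941] [0.33048666 0.82781103 1.29801652]
```

View pics/c5.png

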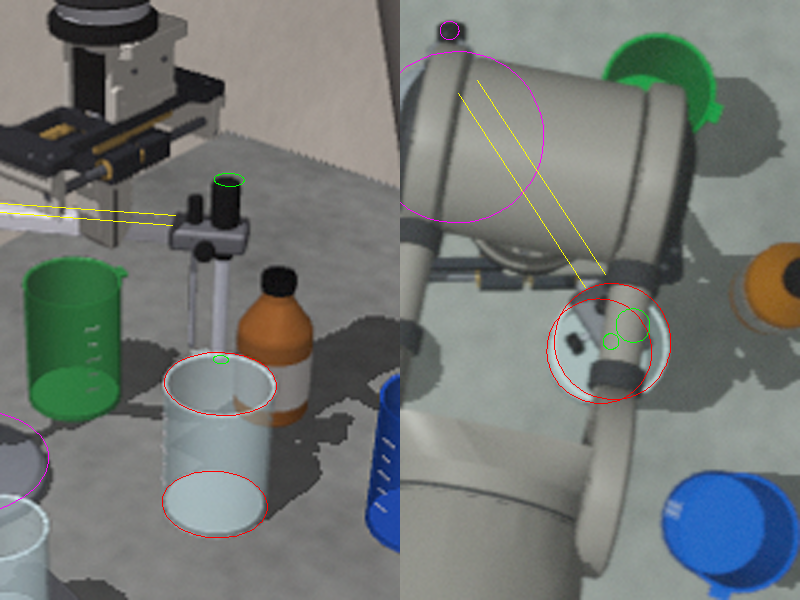

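```bash
cat >> ov.py <<'E'
def wristc():
    o=observe(); c=read_camera('wrist'); T=np.array(c['T_tool_cam']); R=Ro.from_euler('xyz',o['tool_rot']).as_matrix()
    c['eye']=np.array(o['tool_pos'])+R@T[:3,3]; c['rotation']=Ro.from_matrix(R@T[:3,:3]).as_euler('xyz'); return c
E
cat > w.py <<'E'
import ov,sys
from ov import *
c=wristc(); ov.read_camera=lambda n:c
a=panel('wrist',(0,0),640,480,1.25,np.array([.659,.0115]),np.array([.4738,-.108]),float(sys.argv[2]),float(sys.argv[3]))
cv2.imwrite(sys.argv[1],a)
E
python3 w.py pics/w6.png .555 .005
```

```text
(no output)
```

View pics/w6.png

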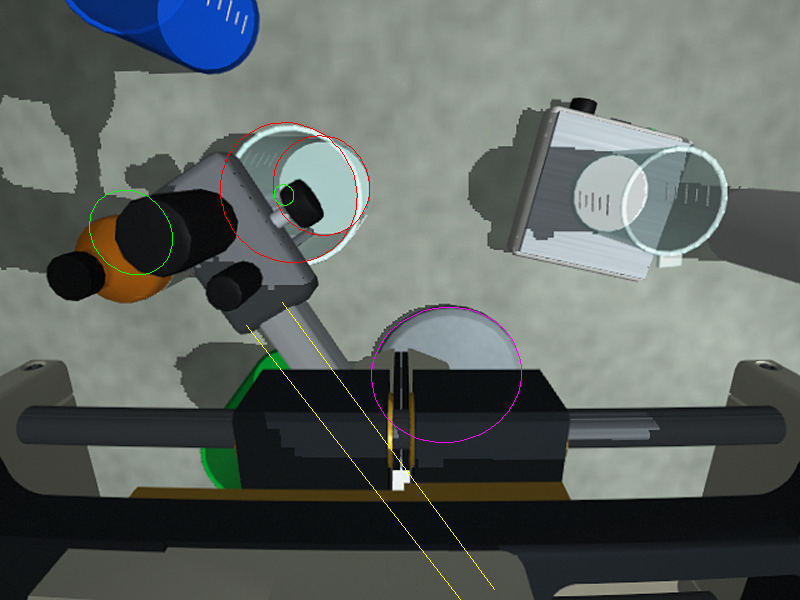

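The wrist view shows the holder over the clear beaker, but hidden parts and parallax leave the angle unsure. I'll move the hand off so the top camera can see.

```bash
python3 -m inch '[[[0,10,0,0],[0,15,0,0],[0,10,-30,0],[0,0,-50,0],[0,20,-50,0],[0,50,-30,0],[20,58,0,0],[20,58,0,0],[20,58,0,0],[20,58,0,0]]]'; python3 -m inch '[[[0,40,0,0],[0,0,0,0]]]'; python3 arm.py; python3 - <<'E'
from ov import *
c=read_camera('top')
print([(np.round(d['at']),round(d['conf'],2)) for d in place_of('top','pivot')+place_of('top','probes')])
b=panel('top',(290,115),150,175,4,np.array([.659,.0115]),np.array([.4738,-.108]),.555,.005)[100:]
cv2.imwrite('pics/t7.png',b)
E
```

```text
time: 11.6
tool_pos: [0.4516, 0.3046, 0.4217]
tool_rot: [-3.141, 0.0, -3.141]
contact_force: [0.6, 0.7, -0.6]
opening: 0.0003
time: 11.85
tool_pos: [0.4517, 0.3452, 0.4207]
tool_rot: [-3.141, -0.001, -3.137]
contact_force: [0.6, -0.2, 0.1]
opening: 0.0005
side probes [245.6 370. ] 0.85
side probes [351.  283.7] 0.54
side bar_middle [186.5 318.6] 0.72
side bar_middle [264.6 387.9] 0.61
top probes [257.1 380.3] 0.68
top bar_middle [204.6 356. ] 0.67
theta,car [0.51749331 0.00905668] res [   2.2   -2.2 -103.2   84.1    2.4    1.5  -75.7  -67.8    2.     0.3
    2.4    1.8]
12.15 [0.45343796 0.34112919 0.42198769] [-0.2202439  -0.54686806  0.17035661]
[(array([145., 323.]), 0.68), (array([256., 380.]), 0.48)]
```

View pics/t7.png

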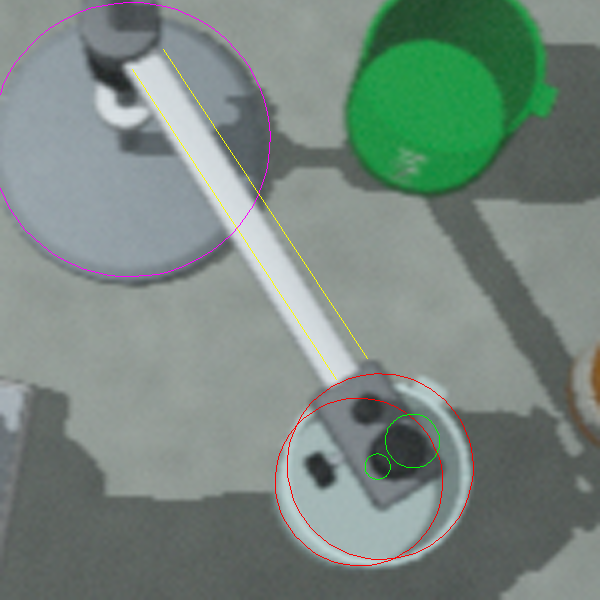

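The top view shows the electrode head at about crop (448, 407) and the rim centre at (470, 374). I read the arm as θ≈0.538 and want ≈0.572, so about 6 mm more finger travel is needed. Going back to finish the push.

```bash
python3 -m inch '[[[-14,-55,0,0],[-14,-55,0,0],[-13,-55,0,0],[-13,-55,0,0],[-13,-55,0,0],[-13,-55,0,0],[0,0,40,0],[0,0,50,0],[0,0,50,0],[0,0,20,0]]]'; python3 -m inch '[[[0,0,0,0],[0,0,0,0]]]'
```

```text
time: 13.6
tool_pos: [0.5318, 0.0119, 0.2588]
tool_rot: [3.141, -0.005, 3.141]
contact_force: [-0.1, -0.6, 0.3]
opening: 0.0005
time: 13.85
tool_pos: [0.5339, 0.0119, 0.2631]
tool_rot: [-3.141, 0.002, 3.142]
contact_force: [-0.7, 0.5, -0.4]
opening: 0.0004
```

```bash
python3 -m inch '[[[0,-12,0,0],[0,-12,0,0],[0,-10,0,0],[0,-6,0,0],[0,-4,0,0],[0,-3,0,0],[0,-3,0,0],[0,-2,0,0],[0,-1,0,0],[0,0,0,0]]]';  python3 -m inch '[[[0,10,0,0],[0,15,0,0],[0,10,-30,0],[0,0,-50,0],[0,20,-50,0],[0,50,-30,0],[20,58,0,0],[20,58,0,0],[20,58,0,0],[20,58,0,0]]]'; python3 -m inch '[[[0,40,0,0],[0,0,0,0]]]'; python3 - <<'E'
from ov import *
b=panel('top',(290,115),150,175,4,np.array([.659,.0125]),np.array([.4735,-.1077]),.572,.006)[100:]
cv2.imwrite('pics/t8.png',b)
E
```

```text
time: 15.1
tool_pos: [0.5333, -0.0408, 0.2618]
tool_rot: [-3.141, 0.0, -3.141]
contact_force: [0.2, 2.5, 0.7]
opening: 0.0006
time: 16.35
tool_pos: [0.4517, 0.2986, 0.4217]
tool_rot: [-3.141, 0.0, -3.141]
contact_force: [1.0, -1.0, -0.1]
opening: 0.0005
time: 16.6
tool_pos: [0.4518, 0.3392, 0.4207]
tool_rot: [-3.141, -0.001, -3.137]
contact_force: [0.0, -1.1, -0.8]
opening: 0.0006
```

View pics/t8.png

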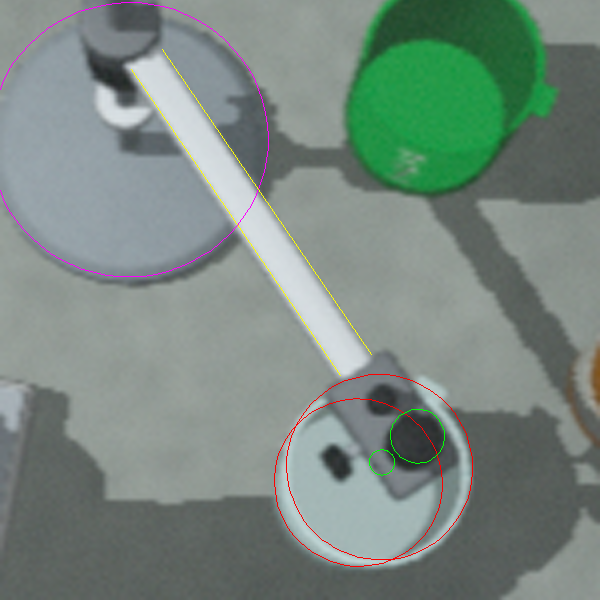

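The model overlay now matches bar, head and rim, with the electrode within about 1–2 mm of the beaker's middle. Now over bar_middle to press, at (0.554, -0.055).

```bash
python3 -m inch '[[[-14,-56,0,0],[-14,-56,0,0],[-14,-56,0,0],[-14,-56,0,0],[-15,-57,0,0],[-15,-57,0,0],[-15,-57,0,0],[0,0,0,0],[0,0,50,0],[0,0,50,0]]]'; python3 -m inch '[[[0,0,20,0],[0,0,0,0],[0,0,6,0],[0,0,6,0],[0,0,0,0]]]'
```

```text
time: 17.9
tool_pos: [0.5536, -0.0587, 0.3211]
tool_rot: [-3.141, 0.002, 3.141]
contact_force: [0.1, 0.7, 0.8]
opening: 0.0001
time: 18.52
tool_pos: [0.5542, -0.0588, 0.2897]
tool_rot: [-3.142, -0.0, -3.141]
contact_force: [-0.5, -0.2, -1.3]
opening: 0.0007
```

```bash
python3 - <<'E'
from ov import *
c=read_camera('side');cv2.imwrite('pics/s9.png',cv2.resize(c['img'][90:330,220:480],None,fx=2,fy=2))
print(observe()['tool_pos'],observe()['contact_force'])
E
```

```text
[ 0.55429288 -0.05882856  0.28994414] [-0.32820759  0.08884384  0.2434654 ]
```

View pics/s9.png

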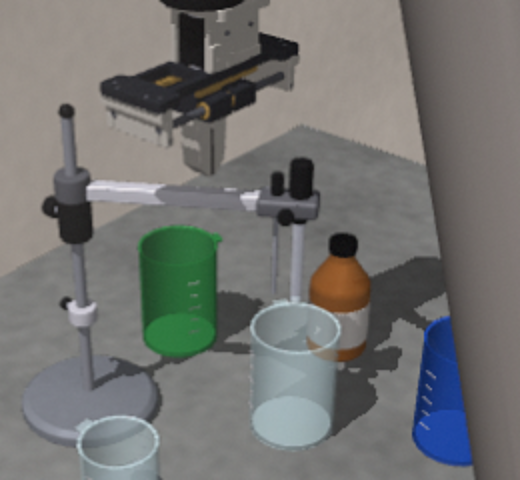

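The finger is right above the bar. Correct by +3 mm in y, then press down slowly.

```bash
python3 -m inch '[[[0,3,4,0],[0,0,4,0],[0,0,4,0],[0,0,4,0],[0,0,3,0],[0,0,3,0],[0,0,3,0]]]';python3 -m inch '[[[0,0,4,0],[0,0,4,0],[0,0,4,0],[0,0,4,0],[0,0,4,0]]]'
```

```text
time: 19.45
tool_pos: [0.5542, -0.0559, 0.2653]
tool_rot: [-3.141, 0.001, -3.141]
contact_force: [-1.3, -0.0, 4.6]
opening: -0.0
time: 20.08
tool_pos: [0.5542, -0.0559, 0.2453]
tool_rot: [-3.141, 0.001, -3.141]
contact_force: [-2.8, 0.1, 5.2]
opening: 0.0008
```

```bash
python3 -m inch '[[[0,0,5,0],[0,0,5,0],[0,0,5,0],[0,0,5,0],[0,0,5,0],[0,0,5,0],[0,0,5,0],[0,0,5,0],[0,0,5,0]]]';python3 -m inch '[[[0,0,3,0],[0,0,3,0],[0,0,2,0],[0,0,2,0],[0,0,0,0]]]'
```

```text
time: 21.2
tool_pos: [0.5542, -0.0559, 0.2002]
tool_rot: [-3.141, 0.001, -3.141]
contact_force: [-1.9, -0.1, 4.8]
opening: 0.0006
time: 21.82
tool_pos: [0.5543, -0.056, 0.1904]
tool_rot: [-3.141, 0.001, -3.141]
contact_force: [-2.4, -0.5, 7.6]
opening: 0.0008
```

```bash
python3 -m inch '[[[0,0,1,0],[0,0,0,0]]]'; python3 -m inch '[[[0,0,1,0],[0,0,0,0]]]'
```

```text
time: 22.08
tool_pos: [0.5544, -0.0562, 0.1901]
tool_rot: [-3.141, 0.001, -3.141]
contact_force: [-3.5, -0.3, 11.1]
opening: 0.0003
time: 22.32
tool_pos: [0.5545, -0.0565, 0.1897]
tool_rot: [-3.14, 0.002, -3.141]
contact_force: [-5.4, -1.0, 14.0]
opening: 0.0005
```

The force is rising with hardly any motion at z≈0.190 (expected 0.191), so the sleeve is on the collar. Retreat straight up, then aside.

```bash
python3 -m inch '[[[0,0,-10,0],[0,0,-30,0],[0,0,-50,0],[0,0,-50,0],[0,0,-50,0],[0,0,-45,0],[15,55,0,0],[15,57,0,0],[15,57,0,0],[15,57,0,0]]]'; python3 -m inch '[[[15,57,0,0],[15,57,0,0],[15,57,0,0],[0,0,0,0],[0,0,0,0]]]'; python3 - <<'E'
from ov import *
R=np.array([.659,.0125]);B=np.array([.4735,-.1077])
a=panel('top',(300,125),130,190,3,R,B,.572,.085)
b=panel('side',(230,130),136,190,3,R,B,.572,.085)
b=panel('side',(280,130),136,190,3,R,B,.572,.085)
cv2.imwrite('pics/f10.png',np.hstack([a,b]))
for l in('sample_beaker','wash_bottle','reagent_bottle'): print(l,[np.round(d['at']) for d in place_of('top',l)[:1]],[np.round(d['at']) for d in place_of('side',l)[:1]])
E
```

```text
time: 23.58
tool_pos: [0.4936, 0.1719, 0.4225]
tool_rot: [3.142, 0.0, 3.141]
contact_force: [0.2, 0.2, 0.1]
opening: 0.0002
time: 24.2
tool_pos: [0.4492, 0.341, 0.4223]
tool_rot: [-3.141, -0.0, -3.141]
contact_force: [-0.3, 0.4, 0.3]
opening: 0.0006
sample_beaker [array([259., 262.])] [array([353., 283.])]
wash_bottle [array([252., 191.])] [array([402., 204.])]
reagent_bottle [array([237., 446.])] [array([263., 387.])]
```

View pics/f10.png

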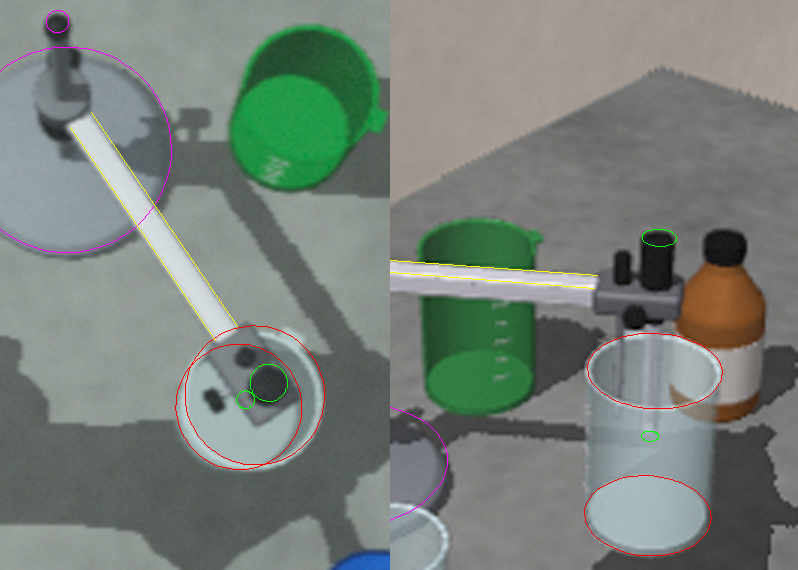

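The overlay for carriage 0.085 and θ=0.572 matches both views. The electrode hangs in the middle of the beaker and nothing else has moved.

```bash
python3 -c "
from cell import *
print(hand_in())"
```

```text
the job is handed in; nothing more can be done
None
```

The electrode now hangs in the middle of the wide clear rinse beaker. The swing arm is pressed fully down, the hand is clear, and the job is handed in.

**What I did:** With the closed fingers I pushed the bar round to about 0.572 rad. I backed off once to check from the top camera, which showed it about 7 mm short, and then finished the push. I pressed down on bar_middle; the arm slid at about 5 N. At z ≈ 0.190 m (expected 0.191 m) the force climbed to 14 N with almost no further movement. I then lifted straight up and moved aside. The robot clock read about 24 s at the end of the last move.

**Last checks:**
- **Position:** the model overlay for 0.572 rad and carriage 0.085 m fits both the top and side pictures. It puts the electrode within about 2 mm of the beaker's centre, given the roughly 2 mm camera calibration.
- **Other objects:** the rinse beaker's outline is unchanged. The sample beaker and the two bottles were detected within 4 pixels of where they started.
- **Disagreements:** a wrist-camera overlay taken mid-push was off by several millimetres. The detection networks also gave a lower arm angle at that stage (0.465 rad against about 0.54 rad from the top picture). I relied on the top-camera check in both cases.

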